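# Start a filler cap on its thread and screw it home

## Robot

A 6-joint arm with a two-finger parallel gripper is mounted at the origin on a cart in front of the work surface, level with it; the furniture and walls round the work are solid. World frame = base frame: x ahead of the robot, y to its left, z up, the work surface at z = 0. Lengths are in m, angles in rad, forces in N, time in s.
With the tool pointing down it reaches from about 0.35 to 0.85 m from the base axis. Payload 8.1 kg.
Tool frame: the origin (TCP) lies between the finger pads; the fingertips stand 11 mm ahead of it and the grasp point (between the pads) lies 8 mm behind it (tips_ahead is the z of the fingertips in the tool frame, in m); z points along the fingers, y is the line along which they close (so a half turn about z gives the same grasp; the last joint's range is limited). The gripper opens to 93 mm and grips with 3 to 60 N. Pads are 15 mm wide; open, the fingers measure 128 mm over their backs; the gripper's body (75 mm by 188 mm) begins 65 mm behind the grasp point.
Start: joints at [1.034, 0.13, 1.488, -0, 1.523, -0.085], TCP at [0.262, 0.54, 0.197] pointing down, gripper open.
Joint ranges: [-2.96, 2.96], [-0.89, 2.26], [0.02, 2.5], [-1.34, 4.48], [0, 2.73], [-2.66, 2.66]. Speed limits (rad/s): [2.39, 2.39, 2.79, 3.14, 3.14, 3.14].

## Interface

Orientations are given as a rotation vector (axis times angle).
In Python, from plant import read_state, read_camera, close_job, tips_ahead gives the robot as it stands. The module is installed in compiled form; this text tells all that it offers.
- The arm moves only by the tool move_arm, never from a script. Its argument "plan" is a list of rows, each a list of 7 numbers: the turn, a rotation vector about the tool's x, y, z in units of 6 degrees (1.0 is 6 degrees), then the shift along the tool's x, y, z in units of 25 mm (1.0 is 25 mm), then the finger opening in mm, from 0 to 93. A call has exactly 10 rows; each row shifts and turns the commanded pose from where the row before left it, along the tool's axes as they then stand; what a row does not reach is not made up. A row lasts 1/10 s, in which the tool goes at most 50 mm and 8.59 degrees, less where a joint would pass 70% of its speed; a pose out of reach is approached as far as the arm can. A call is refused whole if a number of a shift passes 1 or a number of a turn 1, either way. A call with a gripper value outside its range is refused whole. The fingers move at their own pace and stop on an object; "force" is the grip in N (left out, the last holds). Time passes only in rows, so rows that do not move let the fingers close, or fill a call up. It gives the time, the measured TCP pose, the force, the opening and the grip force at its end, in the units of the state.
- read_state(): the state, without advancing time (a new reading comes with each control period).
- read_camera(name): name is "scene" or "top" or "wrist"; returns a dict with "frame" (384x512x3 uint8, red, green, blue), "z_map" (384x512 float32, m along the optical axis (not along the pixel's ray), 0 where there is no reading), "fx", "fy", "cx", "cy" (pixels), "distortion" ([k1, k2, p1, p2, k3] as OpenCV has them; the pictures are not rectified), "rvec" (rotation vector, rad) and "tvec" (3), from world to camera coordinates, as OpenCV has them. Camera axes: x right, y down, z forward; pixel columns grow to the right and rows downward; lengths in m; the calibration is good to about 2 mm. A picture is of the moment at which its call begins.
- close_job(): hands the job in; it is judged then, once.
The state is a dict: "t": time; "q": joint angles; "dq": joint speeds; "joint_torque": joint torques, N m; "tool_pos": TCP position; "orientation": TCP orientation; "force": force on the tool from outside, world axes, zero at the start; "wrist_torque": the same for the moment, N m; "opening": finger opening in m; "gripper_force": force on a finger pad.
Only numpy, scipy, OpenCV 4.12 (cv2) and the standard library are available. Lean on these libraries where they do the work, as an engineer would, in place of code of your own. Each camera call takes 0.05 s, during which the arm holds its last target. There are 200 camera calls.

## Task

Set the winged filler cap on the neck of the small oil tank, turn it backward (counterclockwise from above) under a light push until you feel it drop into the start of the thread, then screw it forward, clockwise and level, until it sits fully home against its springy seal, and let go. Do not force the cap: if it jams, ease off; and leave the screwdriver, the hex key and the brake caliper where they are.

Things in the scene. Friction and masses are not known exactly. Their poses are not given: they have to be found in the camera images.
- cap: the loose black filler cap, 72 mm across, 60 mm tall, 0.15 to 0.23 kg, standing open side down on the bench. Origin: centre of the underside of its skirt; z up. The skirt is hollow (inside diameter 64 mm, 26 mm deep); the disc above it ends at z = 32 mm, and on it stands the grip wing
- cap_grip (a point): point on the cap's axis, 46 mm above its origin, in the middle of the wing: 56 mm long along this x axis, 14 mm thick along y, from 32 to 60 mm above the cap's origin. Grip it across y
- cap_pins (a point): point on the cap's axis, 6 mm above its origin, level with four round steel pins (5 mm) that point inward from the skirt at +x, +y, -x and -y; their tips lie on a circle of 52 mm diameter
- tank: the small grey oil tank fixed to the bench, 130 x 110 mm, 60 mm tall, with a filler neck in the middle of its top. Origin: centre of its underside; z up; the tank does not move. Its thread is spoilt by forces over 50 N from the cap, all pins added up
- filler (a point): on the neck's axis, 25 mm above the tank, level with 4 flat lands for the pins. Neck 49, thread 60 mm across. 4 starts 90 deg apart at an unknown angle (this yaw tells nothing). Counterclockwise from above each quarter has: stop (8 deg, 3 mm high), land (58), notch (24; pin play 13). Cap origin is 3.5 mm below this point with pins on the lands, 0.5 on the stops, 14 dropped in the notches
- groove_end (a point): point on the neck's axis, 12 mm above the tank, level with the pins when the cap is fully home (cap origin 19 mm below the filler point). From the notch the groove runs clockwise beneath the land and sinks 6.5 mm in its last 53 degrees, with 1.5 mm of vertical play; its end, 58 to 72 degrees clockwise of where the pin dropped, is a hard stop
- seal_top (a point): point on the neck's axis, at the top of the spring seal (rubber disc, 36 mm across) when free, 35.5 mm above the tank; over the last 3.5 mm of its way the cap presses the seal, which pushes it up with 4 N, rising to 8 N
- amber_screwdriver: screwdriver with amber handle lying on the bench, 192 mm long; to be left alone
- hex_key: dark hex key lying on the bench, 104 x 32 mm; to be left alone
- gold_caliper: gold brake caliper, 48 x 63 x 41 mm, on the bench right of the cap; to be left alone
There are look-alikes about, which are no part of the job. There is more than one size of the cap; the one meant has the size given above.

How it is judged:
By the outcome, as a careful person would: the job done as asked, in the order asked, and still so for the second after the job is handed in, with the robot touching nothing.
It also fails if it takes over 61 s, if anything falls off the work surface, if the arm or the gripper's body presses on something with over 40 N, if the wrist force passes 120 N, or if a joint passes its speed limit or range.

## Working session

There is one attempt and no reset: what is moved stays moved. The work goes in short steps, Python scripts to look and compute and a tool call to move; the robot and the scene stay as the last step left them, time stands still between calls to the robot, and variables do not carry over. Pictures are saved under pics/ and viewed, at most 10 in all, crops included, and the job is handed in when it is done.

Besides the shell and the picture viewer there is one more tool, called after "Call:" by a JSON object that holds its "op" and its "data". move_arm: Moves the arm, as the interface text tells. Its arguments: {"type":"object","properties":{"plan":{"type":"array","items":{"type":"array","items":{"type":"number"}}},"force":{"type":"number"}},"required":["plan"]}

```bash
mkdir -p pics; cat > h.py <<'E'
import numpy as np, cv2
from plant import *
from scipy.spatial.transform import Rotation as R
def cam(n,save=None):
    c=read_camera(n)
    if save: cv2.imwrite('pics/'+save,c['frame'][:,:,::-1])
    return c
def world(c):
    h,w=c['z_map'].shape
    K=np.array([[c['fx'],0,c['cx']],[0,c['fy'],c['cy']],[0,0,1]])
    u,v=np.meshgrid(np.arange(w),np.arange(h))
    p=cv2.undistortPoints(np.stack([u,v],-1).reshape(-1,1,2).astype(np.float64),K,np.array(c['distortion'],float)).reshape(h,w,2)
    z=c['z_map'].astype(float)
    P=np.dstack([p[...,0]*z,p[...,1]*z,z])
    Rm=cv2.Rodrigues(np.array(c['rvec'],float))[0]
    W=(P-np.array(c['tvec']).reshape(3))@Rm
    W[z==0]=np.nan
    return W
E
python3 - <<'E'
from h import *
a=cam('top','top.png');b=cam('scene')
cv2.imwrite('pics/both.png',cv2.resize(np.vstack([a['frame'],b['frame']])[:,:,::-1],(400,600)))
np.savez('top.npz',W=world(a));print(read_state()['tool_pos'],tips_ahead)
s=read_state();print(R.from_rotvec(s['orientation']).as_matrix().round(3),s['force'])
E
```

```text
[0.26166571 0.53934322 0.19649666] 0.011
[[-0.9    0.437 -0.001]
 [ 0.437  0.9   -0.001]
 [ 0.    -0.002 -1.   ]] [ 0.14561012  0.18741227 -0.10699994]
```

View pics/top.png

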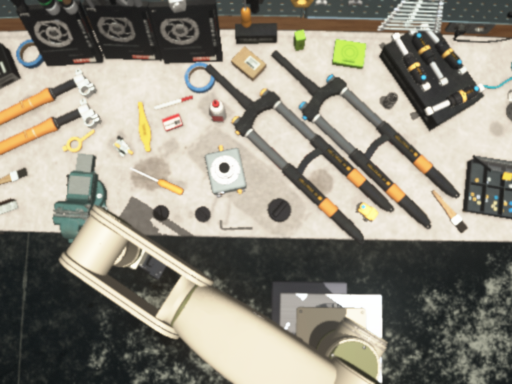

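The top view shows the tank at (226,171), with three black round candidates at (161,213), (203,214) and (279,209). The gold thing is at (367,212). Next I'll measure their sizes.

```bash
python3 - <<'E'
from h import *
W=np.load('top.npz')['W'];im=cv2.imread('pics/top.png')
print('m/px',np.linalg.norm(W[209,310,:2]-W[209,250,:2])/60)
for n,u,v,r in [('a',161,213,14),('b',203,214,14),('c',279,209,18),('tank',226,171,28),('gold',367,212,14),('key',236,226,18)]:
    P=W[v-r:v+r,u-r:u+r].reshape(-1,3);P=P[~np.isnan(P[:,0])]
    Q=P[(P[:,2]>.012)&(P[:,2]<.2)]
    print(n,len(Q),W[v,u].round(3),Q.min(0).round(3) if len(Q) else'',Q.max(0).round(3)if len(Q) else'',np.median(Q,0).round(3)if len(Q) else'')
c=im[140:236,140:300];cv2.imwrite('pics/crop1.png',cv2.resize(c,(800,480),interpolation=cv2.INTER_CUBIC))
P=W[181:237,250:308].reshape(-1,3)
Q=P[(P[:,2]>.052)&(P[:,2]<.07)];print(len(Q),Q.mean(0));_,s,v=np.linalg.svd((Q-Q.mean(0))[:,:2]);print(s,v)
E
```

```text
m/px 0.0032127467432199555
a 196 [0.389 0.54  0.032] [0.368 0.521 0.012] [0.416 0.57  0.047] [0.391 0.543 0.023]
b 191 [0.388 0.406 0.041] [0.368 0.386 0.012] [0.417 0.435 0.045] [0.39  0.41  0.022]
c 421 [0.406 0.169 0.06 ] [0.357 0.13  0.012] [0.442 0.208 0.067] [0.406 0.166 0.032]
tank 1519 [0.516 0.333 0.093] [0.45  0.255 0.013] [0.622 0.405 0.103] [0.519 0.337 0.06 ]
gold 323 [ 0.407 -0.11   0.022] [ 0.364 -0.154  0.013] [ 0.451 -0.064  0.048] [ 0.413 -0.118  0.026]
key 10 [ 0.357  0.305 -0.008] [0.345 0.256 0.012] [0.373 0.354 0.016] [0.35  0.317 0.014]
81 [0.40798131 0.16663625 0.05904217]
[0.14629159 0.03632205] [[-0.78326608  0.62168661]
 [-0.62168661 -0.78326608]]
```

View pics/crop1.png

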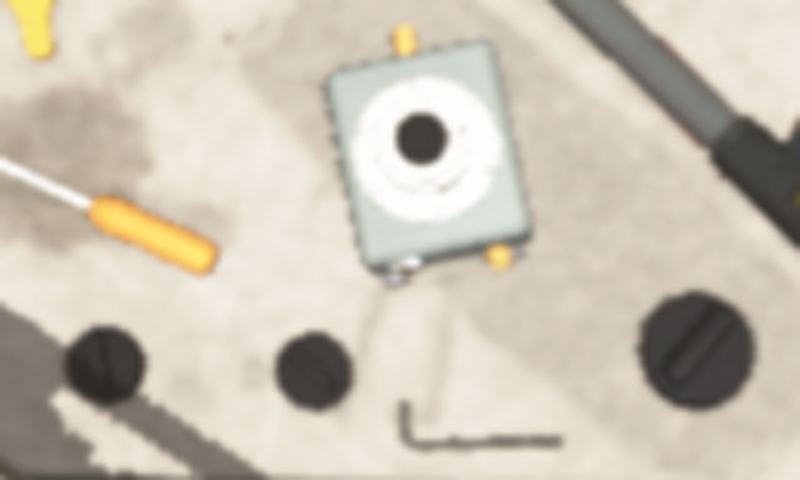

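Only (279,209) fits, being about 72 mm across and 60 mm tall. The caps at (161,213) and (203,214) are about 48 mm across. The crop shows its wing running from lower left to upper right. I'll move over it now.

Call:
{"op": "move_arm", "data": {"plan": [[0, 0, 0, -1, -0.92, 0, 93], [0, 0, 0, -1, -0.92, 0, 93], [0, 0, 0, -1, -0.92, 0, 93], [0, 0, 0, -1, -0.92, 0, 93], [0, 0, 0, -1, -0.92, 0, 93], [0, 0, 0, -1, -0.92, 0, 93], [0, 0, 0, -1, -0.92, 0, 93], [0, 0, 0, -1, -0.92, 0, 93], [0, 0, 0, -1, -0.92, 0, 93], [0, 0, 0, -1, -0.92, 0, 93]], "force": 20}}

```text
t: 1.1
tool_pos: [0.3865, 0.2223, 0.1971]
orientation: [-0.703, -3.062, 0.0]
force: [0.9, -0.1, 0.9]
opening: 0.0928
gripper_force: 0.0
```

```bash
cat >> h.py <<'E'
def go(tx,ty,tz,yaw=None):
    "tool-frame shift (units of 25mm) to target TCP, turn about tool z (units of 6deg) so that tool y is at yaw deg"
    s=read_state();M=R.from_rotvec(s['orientation']).as_matrix()
    y=np.degrees(np.arctan2(M[1,1],M[0,1]))
    d=M.T@(np.array([tx,ty,tz])-s['tool_pos'])/0.025
    print('t',round(s['t'],2),'pos',np.round(s['tool_pos'],4),'yawy',round(y,2),'q6',round(s['q'][5],2),'tilt',M[:2,2].round(4),'F',np.round(s['force'],1),'T',np.round(s['wrist_torque'],2),'op',round(s['opening'],4))
    print('shift',d.round(2),'turn',None if yaw is None else round(((y-yaw+180)%360-180)/6,2))
E
python3 - <<'E'
from h import *
go(.407,.167,.16,51.6)
a=cam('wrist','w1.png');np.savez('w1.npz',W=world(a))
E
```

```text
t 1.1 pos [0.3865 0.2223 0.1971] yawy 64.12 q6 -0.71 tilt [-0.0003 -0.0002] F [ 0.9 -0.1  0.9] T [-0.   -0.02  0.  ] op 0.0928
shift [-1.7  -1.63  1.48] turn 2.09
```

View pics/w1.png

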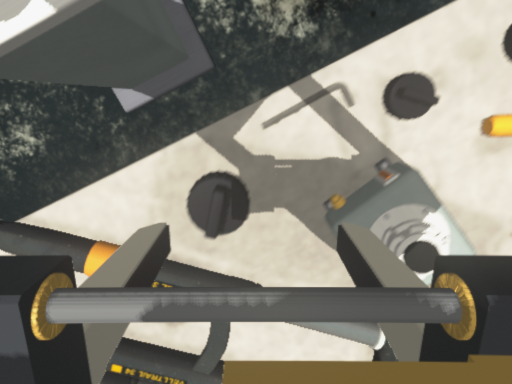

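The wrist view shows the target cap at (218,203), the hex key at (310,105) and the tank seal at (420,255). I'll measure from this depth map.

```bash
python3 - <<'E'
from h import *
W=np.load('w1.npz')['W']
P=W[160:245,180:258].reshape(-1,3)
d=P[(P[:,2]>.027)&(P[:,2]<.036)];w=P[(P[:,2]>.055)&(P[:,2]<.066)]
for n,Q in(('disc',d),('wing',w)):
    (c,s,a)=cv2.minAreaRect(Q[:,:2].astype(np.float32)*1000);print(n,len(Q),Q[:,2].mean(),c,s,a)
b=cv2.boxPoints(cv2.minAreaRect(w[:,:2].astype(np.float32)*1000));print(b)
print('table',np.nanmedian(W[110:150,200:250,2]))
T=W[180:285,320:480].reshape(-1,3)
t=T[(T[:,2]>.055)&(T[:,2]<.065)];print('tanktop',len(t),t.min(0),t.max(0))
s=W[245:268,408:430].reshape(-1,3);s=s[s[:,2]>.085];print('seal',len(s),s.mean(0),s.min(0),s.max(0))
E
```

```text
disc 2202 0.03134075562239941 (409.1210632324219, 167.0576629638672) (71.66759490966797, 70.57937622070312) 52.8631477355957
wing 634 0.05904126334010645 (409.5954284667969, 167.4073028564453) (13.994149208068848, 54.81793975830078) 51.89452362060547
[[383.71    178.81586]
 [426.84494 144.98709]
 [435.48087 155.99875]
 [392.34592 189.82751]]
table -0.0008044701661812287
tanktop 4325 [0.45964357 0.27455365 0.05500561] [0.59090269 0.4039903  0.06499935]
seal 504 [0.52487751 0.33508496 0.09515497] [0.40602905 0.28245808 0.08915051] [0.54083105 0.3481013  0.26612006]
```

Call:
{"op": "move_arm", "data": {"plan": [[0, 0, 0, -0.5, -0.5, 0.3, 93], [0, 0, 0, -0.5, -0.5, 0.3, 93], [0, 0, 0, -0.4, -0.4, 0.3, 93], [0, 0, 0, -0.3, -0.23, 0.3, 93], [0, 0, 1, 0, 0, 0.28, 93], [0, 0, 1, 0, 0, 0, 93], [0, 0, 0.09, 0, 0, 0, 93], [0, 0, 0, 0, 0, 0, 93], [0, 0, 0, 0, 0, 0, 93], [0, 0, 0, 0, 0, 0, 93]]}}

```text
t: 2.15
tool_pos: [0.4069, 0.1687, 0.1606]
orientation: [1.031, 2.967, 0.0]
force: [0.2, 0.2, 0.1]
opening: 0.093
gripper_force: 0.0
```

```bash
python3 - <<'E'
from h import *
go(.4095,.1673,.046,51.9)
E
```

```text
t 2.15 pos [0.4069 0.1687 0.1606] yawy 51.68 q6 -0.63 tilt [0.0002 0.0001] F [0.2 0.2 0.1] T [-0.03  0.01 -0.03] op 0.093
shift [-0.11  0.02  4.58] turn -0.04
```

Call:
{"op": "move_arm", "data": {"plan": [[0, 0, -0.04, -0.11, 0.02, 0.7, 60], [0, 0, 0, 0, 0, 0.8, 60], [0, 0, 0, 0, 0, 0.8, 60], [0, 0, 0, 0, 0, 0.8, 60], [0, 0, 0, 0, 0, 0.8, 60], [0, 0, 0, 0, 0, 0.68, 60], [0, 0, 0, 0, 0, 0, 0], [0, 0, 0, 0, 0, 0, 0], [0, 0, 0, 0, 0, 0, 0], [0, 0, 0, 0, 0, 0, 0]], "force": 30}}

```text
t: 3.15
tool_pos: [0.4104, 0.1675, 0.0472]
orientation: [1.027, 2.967, 0.002]
force: [0.0, 0.6, -0.4]
opening: 0.0326
gripper_force: 0.0
```

```bash
python3 - <<'E'
from h import *
go(.4095,.1673,.046,51.9);print(read_state()['gripper_force'])
E
```

```text
t 3.15 pos [0.4104 0.1675 0.0472] yawy 51.83 q6 -0.63 tilt [0.0021 0.0005] F [ 0.   0.6 -0.4] T [-0.02 -0.01  0.06] op 0.0326
shift [ 0.02 -0.03  0.05] turn -0.01
0.0
```

Call:
{"op": "move_arm", "data": {"plan": [[0, 0, 0, 0, 0, 0, 0], [0, 0, 0, 0, 0, 0, 0], [0, 0, 0, 0, 0, 0, 0], [0, 0, 0, 0, 0, 0, 0], [0, 0, 0, 0, 0, -0.5, 0], [0, 0, 0, 0, 0, -1, 0], [0, 0, 0, 0, 0, -1, 0], [0, 0, 0, 0, 0, -1, 0], [0, 0, 0, 0, 0, -1, 0], [0, 0, 0, 0, 0, -1, 0]]}}

```text
t: 4.15
tool_pos: [0.4093, 0.1672, 0.1855]
orientation: [1.027, 2.968, 0.001]
force: [-0.5, -0.4, 0.0]
opening: 0.0004
gripper_force: 0.0
```

```bash
python3 - <<'E'
from h import *
go(.45,.29,.19,51.9)
a=cam('wrist','w2.png');b=cam('top');W=world(b);np.savez('t2.npz',W=W,im=b['frame'])
Q=W[140:200,200:255].reshape(-1,3)
for lo,hi in((.055,.065),(.08,.09),(.09,.11)):
    q=Q[(Q[:,2]>lo)&(Q[:,2]<hi)];print(lo,len(q),cv2.minAreaRect(q[:,:2].astype(np.float32)*1000),q.mean(0))
E
```

```text
t 4.15 pos [0.4093 0.1672 0.1855] yawy 51.81 q6 -0.63 tilt [0.0008 0.0002] F [-0.5 -0.4  0. ] T [ 0.   -0.02  0.  ] op 0.0004
shift [ 1.76  4.87 -0.18] turn -0.01
0.055 889 ((525.0234375, 338.48773193359375), (131.18670654296875, 108.60504150390625), 13.645119667053223) [0.52476891 0.33740698 0.05985786]
0.08 126 ((525.6217041015625, 338.94830322265625), (56.17084884643555, 56.978694915771484), 11.35559368133545) [0.52426608 0.33732075 0.08602186]
0.09 138 ((525.9874267578125, 338.535400390625), (47.86103820800781, 45.78472137451172), 82.95648956298828) [0.52619363 0.33888569 0.09438419]
```

View pics/w2.png

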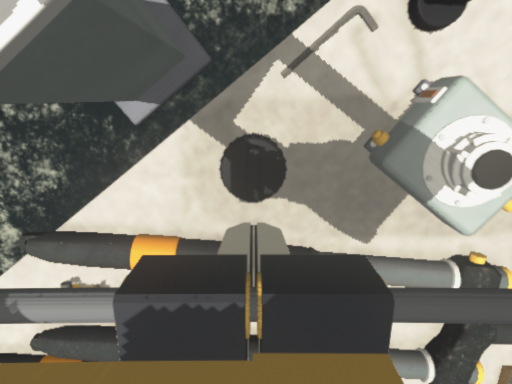

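The gripper is empty. The cap still stands at (252,168), and the tank neck is at (490,165). I'll measure the cap again.

```bash
python3 - <<'E'
from h import *
c=cam('wrist');W=world(c)
P=W[125:210,210:295].reshape(-1,3)
for lo,hi in((-.01,.01),(.01,.027),(.027,.036),(.04,.054),(.054,.07)):
    q=P[(P[:,2]>lo)&(P[:,2]<hi)]
    if len(q)>3: print(lo,len(q),cv2.minAreaRect(q[:,:2].astype(np.float32)*1000),q.mean(0))
im=c['frame'][110:220,190:320][:,:,::-1];im=cv2.convertScaleAbs(im,alpha=2.5,beta=10)
cv2.imwrite('pics/w3.png',cv2.resize(im,None,fx=4,fy=4,interpolation=cv2.INTER_CUBIC))
print(P[:,2].max())
E
```

```text
-0.01 3752 ((418.07452392578125, 163.08673095703125), (103.39947509765625, 102.6953125), 51.77218246459961) [ 4.19298208e-01  1.64176688e-01 -4.13365255e-04]
0.01 130 ((409.24835205078125, 168.96507263183594), (72.62596130371094, 69.2281723022461), 6.319536209106445) [0.39175859 0.18336292 0.02117979]
0.027 2531 ((409.956298828125, 167.28228759765625), (71.17153930664062, 69.1999740600586), 50.48250198364258) [0.40810978 0.16821956 0.03136448]
0.04 26 ((389.322021484375, 183.6572265625), (13.289579391479492, 2.452444314956665), 47.9798583984375) [0.38905554 0.18419851 0.04841378]
0.054 744 ((410.0970764160156, 167.16754150390625), (13.381014823913574, 55.212860107421875), 51.605831146240234) [0.40945872 0.16758823 0.05904436]
nan
```

View pics/w3.png

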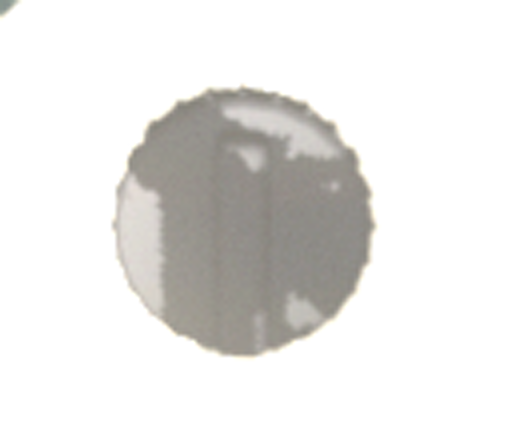

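The cap is untouched, so I probably lifted before the fingers closed. I'll go down again with a narrow opening and check the grip before lifting.

Call:
{"op": "move_arm", "data": {"plan": [[0, 0, 0, 0, 0, 0, 40], [0, 0, 0, 0, 0, 0.3, 40], [0, 0, 0, 0, 0, 0.6, 40], [0, 0, 0, 0, 0, 0.6, 40], [0, 0, 0, 0, 0, 0.7, 40], [0, 0, 0, 0, 0, 0.8, 40], [0, 0, 0, 0, 0, 0.8, 40], [0, 0, 0, 0, 0, 0.8, 40], [0, 0, 0, 0, 0, 0.75, 40], [0, 0, 0, 0, 0, 0.2, 40]]}}

```text
t: 5.3
tool_pos: [0.4062, 0.1663, 0.0406]
orientation: [-1.026, -2.964, 0.006]
force: [0.1, -0.1, 0.5]
opening: 0.0396
gripper_force: 0.0
```

Call:
{"op": "move_arm", "data": {"plan": [[0, 0, 0, 0, 0, 0, 0], [0, 0, 0, 0, 0, 0, 0], [0, 0, 0, 0, 0, 0, 0], [0, 0, 0, 0, 0, 0, 0], [0, 0, 0, 0, 0, 0, 0], [0, 0, 0, 0, 0, 0, 0], [0, 0, 0, 0, 0, 0, 0], [0, 0, 0, 0, 0, 0, 0], [0, 0, 0, 0, 0, 0, 0], [0, 0, 0, 0, 0, 0, 0]], "force": 40}}

```text
t: 6.3
tool_pos: [0.4093, 0.1672, 0.0447]
orientation: [-1.028, -2.969, 0.0]
force: [0.6, 0.1, -0.6]
opening: 0.0004
gripper_force: 0.0
```

```bash
python3 - <<'E'
from h import *
go(.4095,.1673,.046,51.9);print(read_state()['gripper_force'])
E
```

```text
t 6.3 pos [0.4093 0.1672 0.0447] yawy 51.81 q6 -0.63 tilt [-0.0001 -0.    ] F [ 0.6  0.1 -0.6] T [-0.07 -0.   -0.01] op 0.0004
shift [-0.    0.01 -0.05] turn -0.01
0.0
```

The gripper closed on nothing again, so I'll look at where the fingers are.

```bash
python3 - <<'E'
from h import *
c=cam('scene');a=cam('wrist');print(c['tvec'],c['fx'])
K=np.array([[c['fx'],0,c['cx']],[0,c['fy'],c['cy']],[0,0,1]])
s=read_state()
p=cv2.projectPoints(np.array([s['tool_pos'],[.4095,.1673,.06]]),np.array(c['rvec'],float),np.array(c['tvec'],float),K,np.array(c['distortion'],float))[0].reshape(-1,2);print(p)
u,v=p[0].astype(int)
f=c['frame'][max(0,v-60):v+60,max(0,u-60):u+60][:,:,::-1]
cv2.imwrite('pics/s4.png',np.hstack([cv2.resize(f,(400,400),interpolation=cv2.INTER_CUBIC),cv2.resize(a['frame'][:,:,::-1],(400,300)).repeat(1,0) if 0 else cv2.copyMakeBorder(cv2.convertScaleAbs(cv2.resize(a['frame'][:,:,::-1],(400,300)),alpha=1.5),0,100,0,0,0)]))
E
```

```text
[0.44338328 0.20157828 1.34077622] 470.8943583001262
[[271.59486532 205.04973823]
 [271.58977922 201.07694879]]
```

View pics/s4.png

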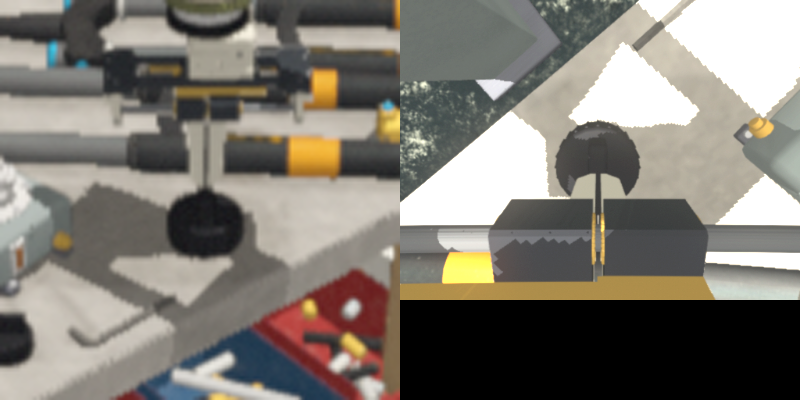

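```bash
python3 - <<'E'
from h import *
for n in('scene','wrist'):
    W=world(cam(n));P=W.reshape(-1,3)
    m=(abs(P[:,0]-.41)<.05)&(abs(P[:,1]-.167)<.05)
    for lo,hi in((.055,.062),(.064,.072),(.075,.085),(.09,.1)):
        q=P[m&(P[:,2]>lo)&(P[:,2]<hi)]
        if len(q)>3: print(n,lo,len(q),cv2.minAreaRect(q[:,:2].astype(np.float32)*1000))
s=read_state();print(s['q'],R.from_rotvec(s['orientation']).as_matrix().round(2))
E
```

```text
scene 0.055 13 ((400.8992004394531, 171.3818817138672), (10.876133918762207, 41.11238479614258), 56.788475036621094)
scene 0.064 14 ((395.6124572753906, 175.3656768798828), (9.405320167541504, 28.993268966674805), 49.86849594116211)
scene 0.075 26 ((401.8901672363281, 170.2396240234375), (29.146522521972656, 8.636287689208984), 37.179508209228516)
scene 0.09 28 ((401.56005859375, 170.73422241210938), (28.22710609436035, 8.487530708312988), 51.28092956542969)
wrist 0.055 915 ((396.9503173828125, 177.2349853515625), (13.740888595581055, 22.81049919128418), 51.34611892700195)
wrist 0.064 155 ((403.6874694824219, 172.6321258544922), (23.34879493713379, 2.7935984134674072), 52.529483795166016)
wrist 0.075 475 ((403.41143798828125, 172.37216186523438), (30.172903060913086, 2.9384732246398926), 51.765323638916016)
wrist 0.09 692 ((403.2816467285156, 171.9791717529297), (23.090871810913086, 22.847198486328125), 8.63404369354248)
[ 2.71749342e-01 -1.74389697e-01  2.07651977e+00 -1.37669287e-05
  1.23953128e+00 -6.32603720e-01] [[-0.79  0.62 -0.  ]
 [ 0.62  0.79 -0.  ]
 [ 0.   -0.   -1.  ]]
```

```bash
python3 - <<'E'
from h import *
c=cam('scene');W=world(c)
for v in range(180,222,2): print(v,[tuple((W[v,u]*1000).round(0).astype(int)) for u in(267,269,271,273,275)])
c=cam('wrist');W=world(c)
print('wrist')
for v in range(160,300,8): print(v,[tuple((W[v,u]*1000).round(0).astype(int)) for u in(238,248,254,262)], c['frame'][v,254])
E
```

```text
180 [(np.int64(392), np.int64(202), np.int64(161)), (np.int64(390), np.int64(196), np.int64(160)), (np.int64(385), np.int64(192), np.int64(161)), (np.int64(409), np.int64(163), np.int64(138)), (np.int64(382), np.int64(178), np.int64(156))]
182 [(np.int64(414), np.int64(183), np.int64(136)), (np.int64(407), np.int64(180), np.int64(138)), (np.int64(406), np.int64(174), np.int64(136)), (np.int64(406), np.int64(166), np.int64(133)), (np.int64(397), np.int64(165), np.int64(137))]
184 [(np.int64(-9223372036854775808), np.int64(-9223372036854775808), np.int64(-9223372036854775808)), (np.int64(402), np.int64(185), np.int64(135)), (np.int64(409), np.int64(171), np.int64(126)), (np.int64(401), np.int64(170), np.int64(130)), (np.int64(394), np.int64(168), np.int64(132))]
186 [(np.int64(415), np.int64(182), np.int64(121)), (np.int64(411), np.int64(177), np.int64(120)), (np.int64(406), np.int64(174), np.int64(121)), (np.int64(401), np.int64(170), np.int64(122)), (np.int64(399), np.int64(164), np.int64(121))]
188 [(np.int64(414), np.int64(183), np.int64(114)), (np.int64(411), np.int64(178), np.int
[... 6900 characters left out ...]
np.int64(164))] [40 40 40]
280 [(np.int64(380), np.int64(187), np.int64(167)), (np.int64(382), np.int64(188), np.int64(165)), (np.int64(416), np.int64(163), np.int64(96)), (np.int64(383), np.int64(191), np.int64(167))] [107 104  95]
288 [(np.int64(380), np.int64(186), np.int64(169)), (np.int64(383), np.int64(187), np.int64(167)), (np.int64(386), np.int64(187), np.int64(163)), (np.int64(383), np.int64(191), np.int64(170))] [62 63 61]
296 [(np.int64(380), np.int64(187), np.int64(173)), (np.int64(383), np.int64(187), np.int64(169)), (np.int64(386), np.int64(186), np.int64(165)), (np.int64(383), np.int64(190), np.int64(172))] [73 74 73]<stdin>:3: RuntimeWarning: invalid value encountered in cast
```

Depth shows the fingertips really end at z≈0.065, about 31 mm higher than the reported TCP and `tips_ahead` imply. I'll check whether the offset was the same in the earlier view, with the fingers open.

```bash
python3 - <<'E'
from h import *
W=np.load('w1.npz')['W'] # tool at .3865 .2223 .1971
p=np.array([.3865,.2223]);
for sl in(np.s_[220:300,100:172],np.s_[220:300,335:420]):
    P=W[sl].reshape(-1,3);q=P[(P[:,2]>.1)&(P[:,2]<.3)]
    print(len(q),np.percentile(q[:,2],[0,1,5,50,99]).round(4)); L=q[q[:,2]<np.percentile(q[:,2],5)];print(L.mean(0))
c=cam('wrist');print('campos',-cv2.Rodrigues(np.array(c['rvec'],float))[0].T@np.array(c['tvec']))
s=read_state();print(s['tool_pos'])
W=world(c);P=W[200:250,235:275].reshape(-1,3);q=P[P[:,2]>.0615];print(np.percentile(q[:,2],[0,1,5,20]))
E
```

```text
3130 [0.2171 0.219  0.2233 0.2539 0.2795]
[0.36237223 0.18077717 0.22076486]
3321 [0.2171 0.2193 0.2241 0.2557 0.2798]
[0.40445576 0.26780307 0.2211312 ]
campos [0.35073544 0.21370497 0.23134359]
[0.40933664 0.16719972 0.04467716]
[0.06165842 0.06594578 0.06834919 0.07373813]
```

The offset is the same there: the true tips are at reported TCP z + 0.020. So a TCP z of about 0.016 puts the tips at 0.036, just above the disc.

Call:
{"op": "move_arm", "data": {"plan": [[0, 0, 0, 0, 0, 0, 40], [0, 0, 0, 0, 0, 0, 40], [0, 0, 0, 0, 0, 0, 40], [0, 0, 0, 0, 0, 0, 40], [0, 0, 0, 0, 0, 0.1, 40], [0, 0, 0, 0, 0, 0.2, 40], [0, 0, 0, 0, 0, 0.25, 40], [0, 0, 0, 0, 0, 0.25, 40], [0, 0, 0, 0, 0, 0.2, 40], [0, 0, 0, 0, 0, 0.14, 40]]}}

```text
t: 7.65
tool_pos: [0.4089, 0.1671, 0.0153]
orientation: [-1.027, -2.968, 0.001]
force: [0.1, -0.9, -0.0]
opening: 0.0399
gripper_force: 0.0
```

Call:
{"op": "move_arm", "data": {"plan": [[0, 0, 0, 0, 0, 0, 0], [0, 0, 0, 0, 0, 0, 0], [0, 0, 0, 0, 0, 0, 0], [0, 0, 0, 0, 0, 0, 0], [0, 0, 0, 0, 0, 0, 0], [0, 0, 0, 0, 0, 0, 0], [0, 0, 0, 0, 0, 0, 0], [0, 0, 0, 0, 0, 0, 0], [0, 0, 0, 0, 0, 0, 0], [0, 0, 0, 0, 0, 0, 0]], "force": 40}}

```text
t: 8.65
tool_pos: [0.4096, 0.1673, 0.0165]
orientation: [1.028, 2.968, 0.0]
force: [-0.3, 0.3, 5.3]
opening: 0.0136
gripper_force: 40.0
```

Gripped at 13.6 mm with 40 N. Next I'll lift and move towards the tank.

Call:
{"op": "move_arm", "data": {"plan": [[0, 0, 0, 0, 0, -0.2, 0], [0, 0, 0, 0, 0, -0.5, 0], [0, 0, 0, 0, 0, -0.7, 0], [0, 0, 0, 0, 0, -0.8, 0], [0, 0, 0, 0, 0, -1, 0], [0, 0, 0, 0.1, 0.5, -1, 0], [0, 0, 0, 0.1, 0.8, -0.8, 0], [0, 0, 0, 0.2, 0.8, -0.4, 0], [0, 0, 0, 0.1, 0.8, 0, 0], [0, 0, 0, 0, 0.5, 0, 0]]}}

```text
t: 9.65
tool_pos: [0.4527, 0.2431, 0.1525]
orientation: [1.026, 2.968, 0.002]
force: [0.1, -0.1, -2.6]
opening: 0.0135
gripper_force: 40.0
```

```bash
python3 - <<'E'
from h import *
go(.5255,.338,.147);print(read_state()['gripper_force'])
c=cam('wrist','w5.png');W=world(c);np.savez('w5.npz',W=W)
m=(abs(W[...,0]-.525)<.045)&(abs(W[...,1]-.338)<.045)
for lo,hi in((.057,.063),(.08,.0885),(.09,.1)):
    k=m&(W[...,2]>lo)&(W[...,2]<hi);q=W[k];v,u=np.nonzero(k)
    if len(q)>5: print(lo,len(q),q.mean(0),cv2.minEnclosingCircle(q[:,:2].astype(np.float32)*1000),u.min(),u.max(),v.min(),v.max())
E
```

```text
t 9.65 pos [0.4527 0.2431 0.1525] yawy 51.85 q6 -0.51 tilt [0.0011 0.0008] F [ 0.1 -0.1 -2.6] T [-0.03  0.01 -0.02] op 0.0135
shift [0.05 4.79 0.22] turn None
39.99876916408539
0.057 5212 [0.51191609 0.3356861  0.06052597] ((525.0208740234375, 338.3914489746094), 63.08761978149414) 317 457 109 244
0.08 1387 [0.52117029 0.3386964  0.08492887] ((528.2427978515625, 339.98394775390625), 30.865848541259766) 364 440 154 226
0.09 1832 [0.52660673 0.33946829 0.09429509] ((527.8493041992188, 339.42083740234375), 24.031444549560547) 376 435 165 220
```

View pics/w5.png

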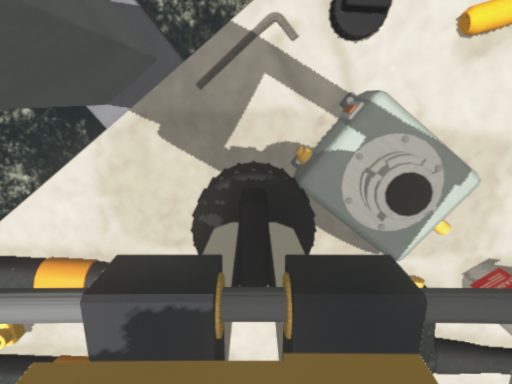

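The cap is held straight at (255,210). The neck is at (409,193) and measures 48 mm, with a 61 mm thread, centred at about (0.528, 0.3395) from both cameras. I'll move over it.

```bash
python3 - <<'E'
from h import *
go(.5277,.3395,.130,51.9)
E
```

```text
t 9.7 pos [0.4532 0.2437 0.1521] yawy 51.85 q6 -0.51 tilt [0.0012 0.0013] F [-1.5 -0.1 -2.8] T [-0.03  0.16 -0.02] op 0.0136
shift [0.02 4.85 0.89] turn -0.01
```

Call:
{"op": "move_arm", "data": {"plan": [[0, 0, 0, 0, 0.5, 0, 0], [0, 0, 0, 0, 0.8, 0, 0], [0, 0, 0, 0, 0.9, 0, 0], [0, 0, 0, 0, 0.9, 0, 0], [0, 0, 0, 0, 0.9, 0, 0], [0, 0, 0, 0, 0.6, 0, 0], [0, 0, 0, 0, 0.22, 0, 0], [0, 0, 0, 0, 0, 0.3, 0], [0, 0, 0, 0, 0, 0.3, 0], [0, 0, 0, 0, 0, 0.3, 0]]}}

```text
t: 10.7
tool_pos: [0.5258, 0.3356, 0.1276]
orientation: [-1.028, -2.968, 0.002]
force: [0.1, -0.4, -1.8]
opening: 0.0137
gripper_force: 40.0
```

Call:
{"op": "move_arm", "data": {"plan": [[0, 0, 0, 0, 0, 0, 0], [0, 0, 0, 0, 0, 0, 0], [0, 0, 0, 0, 0, 0, 0], [0, 0, 0, 0, 0, 0, 0], [0, 0, 0, 0, 0, 0, 0], [0, 0, 0, 0, 0, 0, 0], [0, 0, 0, 0, 0, 0, 0], [0, 0, 0, 0, 0, 0, 0], [0, 0, 0, 0, 0, 0, 0], [0, 0, 0, 0, 0, 0, 0]]}}

```text
t: 11.7
tool_pos: [0.5265, 0.3365, 0.1287]
orientation: [-1.028, -2.969, 0.0]
force: [0.4, -0.9, -2.0]
opening: 0.0137
gripper_force: 40.0
```

```bash
python3 - <<'E'
from h import *
go(.5277,.3395,.130,51.9)
c=cam('wrist');W=world(c);im=c['frame'][:,:,::-1]
b=cam('scene');V=world(b)
m=(abs(V[...,0]-.527)<.04)&(abs(V[...,1]-.339)<.04)&(V[...,2]>.12)&(V[...,2]<.135)
v,u=np.nonzero((abs(V[...,0]-.527)<.05)&(abs(V[...,1]-.339)<.05)&(V[...,2]>.06)&(V[...,2]<.18));print(u.min(),u.max(),v.min(),v.max())
f=b['frame'][v.min()-5:v.max()+15,u.min()-5:u.max()+5,::-1]
f=cv2.resize(f,(400,int(400*f.shape[0]/f.shape[1])),interpolation=cv2.INTER_CUBIC)
w=cv2.convertScaleAbs(im,alpha=1.3)[100:384,100:484];w=cv2.resize(w,(400,int(400*284/384)))
H=max(f.shape[0],w.shape[0]);pad=lambda i:cv2.copyMakeBorder(i,0,H-i.shape[0],0,0,0)
cv2.imwrite('pics/s6.png',np.hstack([pad(f),pad(w)])[:600])
E
```

```text
t 11.7 pos [0.5265 0.3365 0.1287] yawy 51.81 q6 -0.42 tilt [-0.0001 -0.    ] F [ 0.4 -0.9 -2. ] T [ 0.07 -0.01  0.04] op 0.0137
shift [ 0.04  0.12 -0.05] turn -0.01
184 227 169 216
```

View pics/s6.png

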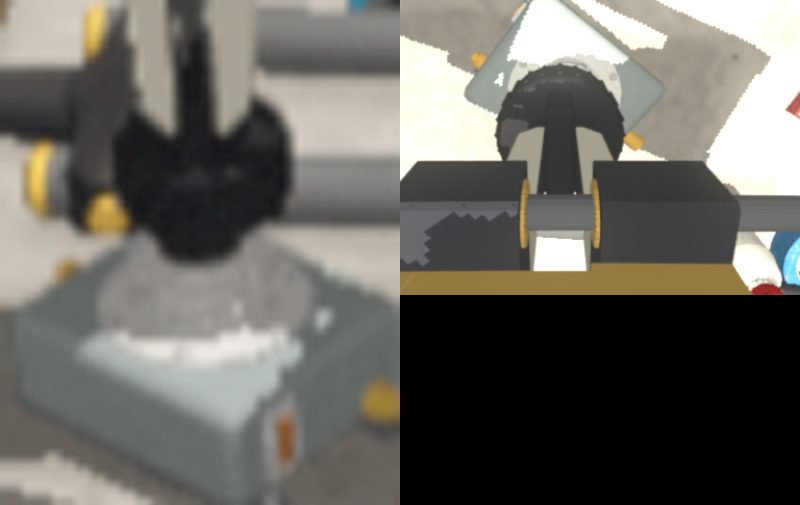

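Scene and wrist views show the cap above the neck, slightly off. I'll correct by about 3 mm and descend.

Call:
{"op": "move_arm", "data": {"plan": [[0, 0, 0, 0.04, 0.12, 0, 0], [0, 0, 0, 0, 0, 0, 0], [0, 0, 0, 0, 0, 0.2, 0], [0, 0, 0, 0, 0, 0.2, 0], [0, 0, 0, 0, 0, 0.2, 0], [0, 0, 0, 0, 0, 0.15, 0], [0, 0, 0, 0, 0, 0.1, 0], [0, 0, 0, 0, 0, 0, 0], [0, 0, 0, 0, 0, 0, 0], [0, 0, 0, 0, 0, 0, 0]]}}

```text
t: 12.8
tool_pos: [0.5279, 0.3395, 0.1078]
orientation: [1.028, 2.968, 0.001]
force: [0.5, -0.4, -1.5]
opening: 0.0136
gripper_force: 40.0
```

```bash
python3 -c "
from h import *
go(.5277,.3395,.100,51.9)"
```

```text
t 12.8 pos [0.5279 0.3395 0.1078] yawy 51.81 q6 -0.41 tilt [0.0005 0.0002] F [ 0.5 -0.4 -1.5] T [ 0.01 -0.01  0.03] op 0.0136
shift [ 0.   -0.    0.31] turn -0.01
```

Call:
{"op": "move_arm", "data": {"plan": [[0, 0, 0, 0, 0, 0.03, 0], [0, 0, 0, 0, 0, 0.03, 0], [0, 0, 0, 0, 0, 0.03, 0], [0, 0, 0, 0, 0, 0.03, 0], [0, 0, 0, 0, 0, 0.03, 0], [0, 0, 0, 0, 0, 0.02, 0], [0, 0, 0, 0, 0, 0, 0], [0, 0, 0, 0, 0, 0, 0], [0, 0, 0, 0, 0, 0, 0], [0, 0, 0, 0, 0, 0, 0]]}}

```text
t: 13.8
tool_pos: [0.5277, 0.3395, 0.1033]
orientation: [1.028, 2.969, 0.0]
force: [-0.9, -0.0, -2.0]
opening: 0.0135
gripper_force: 40.0
```

```bash
python3 -c "
from h import *
go(.5277,.3395,.100,51.9)"
```

```text
t 13.8 pos [0.5277 0.3395 0.1033] yawy 51.81 q6 -0.41 tilt [0.0001 0.0001] F [-0.9 -0.  -2. ] T [-0.01  0.03 -0.  ] op 0.0135
shift [-0.    0.    0.13] turn -0.01
```

Call:
{"op": "move_arm", "data": {"plan": [[0, 0, 0, 0, 0, 0.02, 0], [0, 0, 0, 0, 0, 0.02, 0], [0, 0, 0, 0, 0, 0.02, 0], [0, 0, 0, 0, 0, 0.02, 0], [0, 0, 0, 0, 0, 0.02, 0], [0, 0, 0, 0, 0, 0.02, 0], [0, 0, 0, 0, 0, 0.02, 0], [0, 0, 0, 0, 0, 0.02, 0], [0, 0, 0, 0, 0, 0, 0], [0, 0, 0, 0, 0, 0, 0]]}}

```text
t: 14.8
tool_pos: [0.5276, 0.3394, 0.0992]
orientation: [1.028, 2.969, -0.0]
force: [0.1, -0.2, -2.5]
opening: 0.0137
gripper_force: 40.0
```

Call:
{"op": "move_arm", "data": {"plan": [[0, 0, 0, 0, 0, 0.02, 0], [0, 0, 0, 0, 0, 0.02, 0], [0, 0, 0, 0, 0, 0.02, 0], [0, 0, 0, 0, 0, 0, 0], [0, 0, 0, 0, 0, 0, 0], [0, 0, 0, 0, 0, 0, 0], [0, 0, 0, 0, 0, 0, 0], [0, 0, 0, 0, 0, 0, 0], [0, 0, 0, 0, 0, 0, 0], [0, 0, 0, 0, 0, 0, 0]]}}

```text
t: 15.8
tool_pos: [0.5277, 0.3395, 0.0978]
orientation: [1.028, 2.969, 0.0]
force: [0.4, 0.7, 1.2]
opening: 0.0139
gripper_force: 40.0
```

Contact at land height. A little more push, then I'll begin turning counterclockwise.

Call:
{"op": "move_arm", "data": {"plan": [[0, 0, 0, 0, 0, 0.02, 0], [0, 0, 0, 0, 0, 0.01, 0], [0, 0, 0, 0, 0, 0, 0], [0, 0, 0, 0, 0, 0, 0], [0, 0, -0.2, 0, 0, 0, 0], [0, 0, -0.3, 0, 0, 0, 0], [0, 0, -0.3, 0, 0, 0, 0], [0, 0, -0.2, 0, 0, 0, 0], [0, 0, 0, 0, 0, 0, 0], [0, 0, 0, 0, 0, 0, 0]]}}

```text
t: 16.8
tool_pos: [0.5282, 0.3399, 0.0977]
orientation: [0.871, 3.017, 0.002]
force: [-0.9, 0.5, 4.9]
opening: 0.0134
gripper_force: 40.0
```

```bash
python3 -c "
from h import *
go(.5277,.3395,.100,51.9)"
```

```text
t 16.8 pos [0.5282 0.3399 0.0977] yawy 57.79 q6 -0.52 tilt [0.0014 0.0009] F [-0.9  0.5  4.9] T [ 0.12  0.09 -0.01] op 0.0134
shift [ 0.01 -0.02 -0.09] turn 0.98
```

About 7 N of push, on the land. I'll continue counterclockwise at 10° per call, watching for the push to vanish.

Call:
{"op": "move_arm", "data": {"plan": [[0, 0, -0.2, 0, 0, 0, 0], [0, 0, -0.25, 0, 0, 0, 0], [0, 0, -0.25, 0, 0, 0, 0], [0, 0, -0.25, 0, 0, 0, 0], [0, 0, -0.25, 0, 0, 0, 0], [0, 0, -0.25, 0, 0, 0, 0], [0, 0, -0.2, 0, 0, 0, 0], [0, 0, 0, 0, 0, 0, 0], [0, 0, 0, 0, 0, 0, 0], [0, 0, 0, 0, 0, 0, 0]]}}

```text
t: 17.8
tool_pos: [0.5282, 0.3398, 0.0977]
orientation: [0.608, 3.081, 0.002]
force: [-0.2, 0.1, 5.4]
opening: 0.0139
gripper_force: 40.0
```

Call:
{"op": "move_arm", "data": {"plan": [[0, 0, -0.2, 0, 0, 0, 0], [0, 0, -0.25, 0, 0, 0, 0], [0, 0, -0.25, 0, 0, 0, 0], [0, 0, -0.25, 0, 0, 0, 0], [0, 0, -0.25, 0, 0, 0, 0], [0, 0, -0.25, 0, 0, 0, 0], [0, 0, -0.2, 0, 0, 0, 0], [0, 0, 0, 0, 0, 0, 0], [0, 0, 0, 0, 0, 0, 0], [0, 0, 0, 0, 0, 0, 0]]}}

```text
t: 18.8
tool_pos: [0.5282, 0.3398, 0.0977]
orientation: [0.34, 3.122, 0.001]
force: [-0.3, -0.1, 5.2]
opening: 0.0141
gripper_force: 40.0
```

Call:
{"op": "move_arm", "data": {"plan": [[0, 0, -0.2, 0, 0, 0, 0], [0, 0, -0.25, 0, 0, 0, 0], [0, 0, -0.25, 0, 0, 0, 0], [0, 0, -0.25, 0, 0, 0, 0], [0, 0, -0.25, 0, 0, 0, 0], [0, 0, -0.25, 0, 0, 0, 0], [0, 0, -0.2, 0, 0, 0, 0], [0, 0, 0, 0, 0, 0, 0], [0, 0, 0, 0, 0, 0, 0], [0, 0, 0, 0, 0, 0, 0]]}}

```text
t: 19.8
tool_pos: [0.5277, 0.3395, 0.0969]
orientation: [0.069, 3.141, 0.0]
force: [-0.3, 1.0, 3.1]
opening: 0.0135
gripper_force: 40.0
```

z has reached the commanded height, so it's probably at the notch. I'll test with a gentle push.

Call:
{"op": "move_arm", "data": {"plan": [[0, 0, -0.1, 0, 0, 0, 0], [0, 0, -0.1, 0, 0, 0, 0], [0, 0, 0, 0, 0, 0.02, 0], [0, 0, 0, 0, 0, 0.02, 0], [0, 0, 0, 0, 0, 0.02, 0], [0, 0, 0, 0, 0, 0, 0], [0, 0, 0, 0, 0, 0, 0], [0, 0, 0, 0, 0, 0, 0], [0, 0, 0, 0, 0, 0, 0], [0, 0, 0, 0, 0, 0, 0]]}}

```text
t: 20.8
tool_pos: [0.5277, 0.3396, 0.096]
orientation: [0.035, 3.141, 0.0]
force: [-0.5, 0.2, 6.6]
opening: 0.0134
gripper_force: 40.1
```

```bash
python3 -c "
from h import *
go(.5277,.3395,.100,51.9)"
```

```text
t 20.8 pos [0.5277 0.3396 0.096 ] yawy 88.72 q6 -1.06 tilt [0.0003 0.0003] F [-0.5  0.2  6.6] T [0.17 0.06 0.29] op 0.0134
shift [-0.   -0.01 -0.16] turn 6.14
```

The torque about z is positive, so the pin is still on the land-side edge. I'll turn a bit further counterclockwise.

Call:
{"op": "move_arm", "data": {"plan": [[0, 0, -0.1, 0, 0, 0, 0], [0, 0, -0.1, 0, 0, 0, 0], [0, 0, -0.1, 0, 0, 0, 0], [0, 0, -0.1, 0, 0, 0, 0], [0, 0, -0.1, 0, 0, 0, 0], [0, 0, 0, 0, 0, 0, 0], [0, 0, 0, 0, 0, 0, 0], [0, 0, 0, 0, 0, 0, 0], [0, 0, 0, 0, 0, 0, 0], [0, 0, 0, 0, 0, 0, 0]]}}

```text
t: 21.8
tool_pos: [0.5273, 0.3393, 0.0952]
orientation: [0.047, -3.141, 0.001]
force: [-0.4, 1.2, -3.0]
opening: 0.0139
gripper_force: 40.0
```

```bash
python3 -c "
from h import *
go(.5277,.3395,.100,51.9)"
```

```text
t 21.8 pos [0.5273 0.3393 0.0952] yawy 91.71 q6 -1.11 tilt [-0.0006 -0.0004] F [-0.4  1.2 -3. ] T [ 0.25 -0.03  0.06] op 0.0139
shift [-0.01  0.01 -0.19] turn 6.64
```

It's free now, so it's in the notch. I'll lower it 7.7 mm, first half and then all.

Call:
{"op": "move_arm", "data": {"plan": [[0, 0, 0, 0, 0, 0.03, 0], [0, 0, 0, 0, 0, 0.03, 0], [0, 0, 0, 0, 0, 0.03, 0], [0, 0, 0, 0, 0, 0.03, 0], [0, 0, 0, 0, 0, 0.03, 0], [0, 0, 0, 0, 0, 0.03, 0], [0, 0, 0, 0, 0, 0.03, 0], [0, 0, 0, 0, 0, 0.03, 0], [0, 0, 0, 0, 0, 0, 0], [0, 0, 0, 0, 0, 0, 0]]}}

```text
t: 22.8
tool_pos: [0.5276, 0.3394, 0.0894]
orientation: [0.047, -3.141, 0.0]
force: [0.7, -0.4, -2.4]
opening: 0.0133
gripper_force: 40.0
```

```bash
python3 -c "
from h import *
go(.5277,.3395,.0875,51.9)"
```

```text
t 22.8 pos [0.5276 0.3394 0.0894] yawy 91.71 q6 -1.11 tilt [-0.0001 -0.0001] F [ 0.7 -0.4 -2.4] T [0.01 0.05 0.03] op 0.0133
shift [-0.    0.    0.08] turn 6.64
```

Call:
{"op": "move_arm", "data": {"plan": [[0, 0, 0, 0, 0, 0.02, 0], [0, 0, 0, 0, 0, 0.02, 0], [0, 0, 0, 0, 0, 0.02, 0], [0, 0, 0, 0, 0, 0.02, 0], [0, 0, 0, 0, 0, 0.02, 0], [0, 0, 0, 0, 0, 0, 0], [0, 0, 0, 0, 0, 0, 0], [0, 0, 0, 0, 0, 0, 0], [0, 0, 0, 0, 0, 0, 0], [0, 0, 0, 0, 0, 0, 0]]}}

```text
t: 23.8
tool_pos: [0.5278, 0.3395, 0.0872]
orientation: [-0.047, 3.141, 0.0]
force: [-1.9, -1.3, 4.0]
opening: 0.0135
gripper_force: 40.0
```

It bottomed exactly at the notch depth (cap origin 14 mm below filler). Now clockwise, starting 0.75 mm higher so it rides mid-groove.

Call:
{"op": "move_arm", "data": {"plan": [[0, 0, 0, 0, 0, -0.03, 0], [0, 0, 0.1, 0, 0, 0, 0], [0, 0, 0.2, 0, 0, 0, 0], [0, 0, 0.2, 0, 0, 0, 0], [0, 0, 0.25, 0, 0, 0, 0], [0, 0, 0.25, 0, 0, 0, 0], [0, 0, 0.2, 0, 0, 0, 0], [0, 0, 0.1, 0, 0, 0, 0], [0, 0, 0, 0, 0, 0, 0], [0, 0, 0, 0, 0, 0, 0]]}}

```text
t: 24.8
tool_pos: [0.5275, 0.3394, 0.0876]
orientation: [-0.166, -3.137, 0.0]
force: [-0.2, 0.3, -2.4]
opening: 0.0137
gripper_force: 40.0
```

```bash
python3 -c "
from h import *
go(.5277,.3395,.0875,51.9)"
```

```text
t 24.8 pos [0.5275 0.3394 0.0876] yawy 83.93 q6 -0.97 tilt [-0.0002 -0.0001] F [-0.2  0.3 -2.4] T [ 0.03 -0.    0.01] op 0.0137
shift [-0.01  0.01  0.  ] turn 5.34
```

Call:
{"op": "move_arm", "data": {"plan": [[0, 0, 0.25, 0, 0, 0.007, 0], [0, 0, 0.25, 0, 0, 0.007, 0], [0, 0, 0.25, 0, 0, 0.007, 0], [0, 0, 0.25, 0, 0, 0.007, 0], [0, 0, 0.25, 0, 0, 0.007, 0], [0, 0, 0.25, 0, 0, 0.007, 0], [0, 0, 0.25, 0, 0, 0.007, 0], [0, 0, 0.25, 0, 0, 0.007, 0], [0, 0, 0, 0, 0, 0, 0], [0, 0, 0, 0, 0, 0, 0]]}}

```text
t: 25.8
tool_pos: [0.5276, 0.3394, 0.0863]
orientation: [0.493, 3.103, -0.0]
force: [-0.4, -0.2, -2.3]
opening: 0.0137
gripper_force: 40.0
```

```bash
python3 -c "
from h import *
go(.5277,.3395,.0875,51.9)"
```

```text
t 25.8 pos [0.5276 0.3394 0.0863] yawy 71.93 q6 -0.77 tilt [ 0.     -0.0001] F [-0.4 -0.2 -2.3] T [0.   0.02 0.06] op 0.0137
shift [-0.    0.   -0.05] turn 3.34
```

Free and level. Another 12°.

Call:
{"op": "move_arm", "data": {"plan": [[0, 0, 0.25, 0, 0, 0.007, 0], [0, 0, 0.25, 0, 0, 0.008, 0], [0, 0, 0.25, 0, 0, 0.007, 0], [0, 0, 0.25, 0, 0, 0.008, 0], [0, 0, 0.25, 0, 0, 0.007, 0], [0, 0, 0.25, 0, 0, 0.008, 0], [0, 0, 0.25, 0, 0, 0.007, 0], [0, 0, 0.25, 0, 0, 0.008, 0], [0, 0, 0, 0, 0, 0, 0], [0, 0, 0, 0, 0, 0, 0]]}}

```text
t: 26.8
tool_pos: [0.5279, 0.3396, 0.0851]
orientation: [0.815, 3.033, 0.001]
force: [1.1, 0.2, 3.2]
opening: 0.0141
gripper_force: 40.0
```

```bash
python3 -c "
from h import *
go(.5277,.3395,.0875,51.9)"
```

```text
t 26.8 pos [0.5279 0.3396 0.0851] yawy 59.92 q6 -0.56 tilt [0.0007 0.0004] F [1.1 0.2 3.2] T [ 0.09 -0.18  0.03] op 0.0141
shift [ 0.01 -0.01 -0.1 ] turn 1.34
```

The seal is pushing back with about 5 N, as expected. Another 12°.

Call:
{"op": "move_arm", "data": {"plan": [[0, 0, 0.25, 0, 0, 0.008, 0], [0, 0, 0.25, 0, 0, 0.008, 0], [0, 0, 0.25, 0, 0, 0.008, 0], [0, 0, 0.25, 0, 0, 0.008, 0], [0, 0, 0.25, 0, 0, 0.008, 0], [0, 0, 0.25, 0, 0, 0.008, 0], [0, 0, 0.25, 0, 0, 0.008, 0], [0, 0, 0.25, 0, 0, 0.008, 0], [0, 0, 0, 0, 0, 0, 0], [0, 0, 0, 0, 0, 0, 0]]}}

```text
t: 27.8
tool_pos: [0.5277, 0.3395, 0.0833]
orientation: [1.13, 2.931, 0.0]
force: [0.1, 0.1, 4.4]
opening: 0.0138
gripper_force: 40.0
```

```bash
python3 -c "
from h import *
go(.5277,.3395,.0875,51.9)"
```

```text
t 27.8 pos [0.5277 0.3395 0.0833] yawy 47.84 q6 -0.35 tilt [0.     0.0001] F [0.1 0.1 4.4] T [-0.05  0.05 -0.01] op 0.0138
shift [-0.    0.   -0.17] turn -0.68
```

Call:
{"op": "move_arm", "data": {"plan": [[0, 0, 0.2, 0, 0, 0.005, 0], [0, 0, 0.2, 0, 0, 0.005, 0], [0, 0, 0.2, 0, 0, 0.005, 0], [0, 0, 0.2, 0, 0, 0.005, 0], [0, 0, 0.2, 0, 0, 0.005, 0], [0, 0, 0.2, 0, 0, 0.005, 0], [0, 0, 0.2, 0, 0, 0.005, 0], [0, 0, 0.1, 0, 0, 0, 0], [0, 0, 0, 0, 0, 0, 0], [0, 0, 0, 0, 0, 0, 0]]}}

```text
t: 28.8
tool_pos: [0.5278, 0.3395, 0.0826]
orientation: [1.356, 2.834, 0.001]
force: [-0.4, -0.6, 6.1]
opening: 0.0136
gripper_force: 40.0
```

```bash
python3 -c "
from h import *
go(.5277,.3395,.0875,51.9)"
```

```text
t 28.8 pos [0.5278 0.3395 0.0826] yawy 38.85 q6 -0.19 tilt [0.0004 0.0002] F [-0.4 -0.6  6.1] T [-0.04  0.14 -0.04] op 0.0136
shift [ 0.   -0.   -0.19] turn -2.17
```

Call:
{"op": "move_arm", "data": {"plan": [[0, 0, 0.1, 0, 0, 0.004, 0], [0, 0, 0.15, 0, 0, 0.005, 0], [0, 0, 0.15, 0, 0, 0.005, 0], [0, 0, 0.15, 0, 0, 0.005, 0], [0, 0, 0.15, 0, 0, 0.005, 0], [0, 0, 0.1, 0, 0, 0, 0], [0, 0, 0, 0, 0, 0, 0], [0, 0, 0, 0, 0, 0, 0], [0, 0, 0, 0, 0, 0, 0], [0, 0, 0, 0, 0, 0, 0]]}}

```text
t: 29.8
tool_pos: [0.5278, 0.3395, 0.0821]
orientation: [1.474, 2.774, 0.001]
force: [-0.7, -0.1, 5.7]
opening: 0.0135
gripper_force: 40.0
```

```bash
python3 -c "
from h import *
go(.5277,.3395,.0875,51.9)"
```

```text
t 29.8 pos [0.5278 0.3395 0.0821] yawy 34.05 q6 -0.1 tilt [0.0005 0.0002] F [-0.7 -0.1  5.7] T [-0.11  0.11  0.09] op 0.0135
shift [ 0.   -0.01 -0.21] turn -2.98
```

Call:
{"op": "move_arm", "data": {"plan": [[0, 0, 0.1, 0, 0, 0, 0], [0, 0, 0.1, 0, 0, 0, 0], [0, 0, 0.1, 0, 0, 0, 0], [0, 0, 0.1, 0, 0, 0, 0], [0, 0, 0.1, 0, 0, 0, 0], [0, 0, 0, 0, 0, 0, 0], [0, 0, 0, 0, 0, 0, 0], [0, 0, 0, 0, 0, 0, 0], [0, 0, 0, 0, 0, 0, 0], [0, 0, 0, 0, 0, 0, 0]]}}

```text
t: 30.8
tool_pos: [0.5278, 0.3398, 0.0822]
orientation: [1.545, 2.735, 0.001]
force: [-0.9, 0.8, 6.9]
opening: 0.0136
gripper_force: 40.1
```

```bash
python3 -c "
from h import *
go(.5277,.3395,.0875,51.9)"
```

```text
t 30.8 pos [0.5278 0.3398 0.0822] yawy 31.08 q6 -0.05 tilt [0.0005 0.0005] F [-0.9  0.8  6.9] T [0.06 0.16 0.35] op 0.0136
shift [-0.01 -0.01 -0.21] turn -3.47
```

Torque is rising at yaw 31°, exactly where the stop was predicted. One more degree to confirm.

Call:
{"op": "move_arm", "data": {"plan": [[0, 0, 0.1, 0, 0, 0, 0], [0, 0, 0.1, 0, 0, 0, 0], [0, 0, 0, 0, 0, 0, 0], [0, 0, 0, 0, 0, 0, 0], [0, 0, 0, 0, 0, 0, 0], [0, 0, 0, 0, 0, 0, 0], [0, 0, 0, 0, 0, 0, 0], [0, 0, 0, 0, 0, 0, 0], [0, 0, 0, 0, 0, 0, 0], [0, 0, 0, 0, 0, 0, 0]]}}

```text
t: 31.8
tool_pos: [0.5278, 0.3398, 0.0821]
orientation: [1.573, 2.719, 0.001]
force: [-0.3, -0.1, 6.9]
opening: 0.0134
gripper_force: 40.4
```

```bash
python3 -c "
from h import *
go(.5277,.3395,.0875,51.9)"
```

```text
t 31.8 pos [0.5278 0.3398 0.0821] yawy 29.9 q6 -0.03 tilt [0.0005 0.0004] F [-0.3 -0.1  6.9] T [0.01 0.14 0.64] op 0.0134
shift [-0.01 -0.01 -0.22] turn -3.67
```

Torque is 0.64 N·m with hardly any further turning and the height is at home, so it's on the hard stop. I'll ease off the twist and open.

Call:
{"op": "move_arm", "data": {"plan": [[0, 0, -0.15, 0, 0, -0.01, 0], [0, 0, 0, 0, 0, 0, 0], [0, 0, 0, 0, 0, 0, 0], [0, 0, 0, 0, 0, 0, 18], [0, 0, 0, 0, 0, 0, 25], [0, 0, 0, 0, 0, 0, 40], [0, 0, 0, 0, 0, 0, 40], [0, 0, 0, 0, 0, 0, 40], [0, 0, 0, 0, 0, 0, 40], [0, 0, 0, 0, 0, 0, 40]]}}

```text
t: 32.8
tool_pos: [0.5277, 0.3394, 0.082]
orientation: [1.551, 2.732, 0.0]
force: [0.7, -0.5, -0.7]
opening: 0.0396
gripper_force: 0.0
```

Call:
{"op": "move_arm", "data": {"plan": [[0, 0, 0, 0, 0, 0, 40], [0, 0, 0, 0, 0, -0.2, 40], [0, 0, 0, 0, 0, -0.4, 40], [0, 0, 0, 0, 0, -0.6, 40], [0, 0, 0, 0, 0, -0.8, 40], [0, 0, 0, 0, 0, -0.8, 40], [0, 0, 0, 0, 0, -0.8, 40], [0, 0, 0, 0, 0, -0.5, 40], [0, 0, 0, 0, 0, -0.2, 40], [0, 0, 0, 0, 0, 0, 40]]}}

```text
t: 33.8
tool_pos: [0.5281, 0.3397, 0.1906]
orientation: [1.551, 2.731, 0.002]
force: [-0.2, 0.9, 0.2]
opening: 0.04
gripper_force: 0.0
```

```bash
python3 - <<'E'
from h import *
go(.5277,.3395,.0825,31)
c=cam('wrist','w7.png');W=world(c)
m=(abs(W[...,0]-.527)<.045)&(abs(W[...,1]-.339)<.045)
for lo,hi in((.09,.102),(.118,.135)):
    q=W[m&(W[...,2]>lo)&(W[...,2]<hi)]
    if len(q)>5: print(lo,len(q),np.median(q,0),cv2.minAreaRect(q[:,:2].astype(np.float32)*1000))
E
```

```text
t 33.8 pos [0.5281 0.3397 0.1906] yawy 30.81 q6 -0.05 tilt [0.0016 0.0008] F [-0.2  0.9  0.2] T [0.   0.03 0.06] op 0.04
shift [ 0.   -0.03  4.32] turn -0.03
0.09 3739 [0.5259285  0.34294573 0.0974871 ] ((528.1245727539062, 340.44183349609375), (72.8270492553711, 71.56095886230469), 38.4703369140625)
0.118 1119 [0.5274002  0.3418764  0.12522833] ((528.1580810546875, 339.8115539550781), (13.843894004821777, 55.43861770629883), 31.12203025817871)
```

View pics/w7.png

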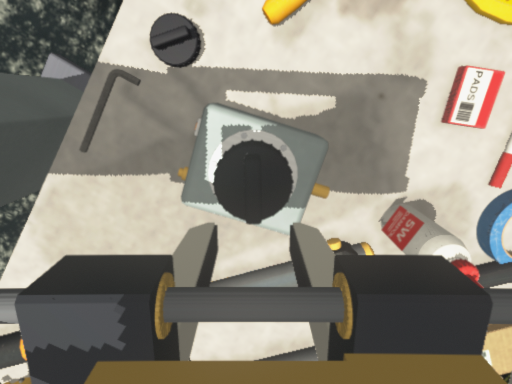

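The cap sits centred on the tank at (253,181). Its wing top is at about 0.126, its yaw is 31° and it is level, so it is home. The hex key at (100,105) is undisturbed. Handing in.

```bash
python3 -c "
from plant import *
print(close_job())"
```

```text
the job is handed in; nothing more can be done
None
```

The cap is screwed fully home on the tank neck, level against its hard stop with the seal pressed, and let go. The job was handed in at about 34 s. I did not touch the screwdriver, hex key or caliper.

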